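Hang the red pail on the carrying stand and lift the stand level

ROBOT

A 6-joint arm with a two-finger parallel gripper is mounted at the origin on the work surface. World frame = base frame: x ahead of the robot, y to its left, z up, the work surface at z = 0. Lengths are in mm, angles in degrees, forces in N, time in s.
With the tool pointing down it reaches from about 300 to 850 mm from the base axis. Payload 4.2 kg.
Tool frame: the origin (TCP) lies midway between the tips of the shut fingers; the grasp point (between the pads) lies env.hold_point_z behind it (env.hold_point_z is the distance from the TCP to the grasp point, in mm); z points along the fingers, y is the line along which they close (so a half turn about z gives the same grasp; the last joint's range is limited). The gripper opens to 91 mm and grips with 3 to 60 N. Pads are 32 mm wide; open, the fingers measure 118 mm over their backs; the gripper's body (76 mm by 178 mm) begins 60 mm behind the grasp point.
Start: joints at [-66.406, 18.312, 89.639, -0, 72.044, -1.146], TCP at [240.646, -522.238, 213.976] pointing down, gripper open.
Joint ranges: [-177.97, 177.97], [-48.28, 115.42], [12.27, 149.76], [-77.06, 257.06], [2.81, 150.46], [-146.56, 146.56]. Speed limits (degrees/s): [147.25, 147.25, 180, 180, 180, 180].

INTERFACE

Orientations are given as [roll, pitch, yaw] about the fixed x, y, z axes, in that order (R = Rz(yaw) Ry(pitch) Rx(roll)).
In Python, from workcell import env, viewer, spotter gives the robot as it stands.
- The arm moves only by the tool apply_moves, never from a script. Its arguments are lists of equal length, an entry for each row: "delta_pos": the shift along the world's x, y, z normalised to -1 to 1, where 1 is 120 mm, a list of three; "rot": the turn, a rotation vector about the world's x, y, z normalised to -1 to 1, where 1 is 1.5 rad, a list of three; "hand": the opening, from 0 (shut) to 1 (fully open). A call has 1 to 10 rows; each row is the pose to reach, as a shift and turn from the pose commanded when the call began; what a row does not reach only later rows make up. A row lasts 1/12 s, in which the tool goes at most 41.7 mm and 7.16 degrees, less where a joint would pass 70% of its speed; a pose out of reach is approached as far as the arm can. A call with a number of a shift or a turn outside -1 to 1 is refused whole. A call with a gripper value outside its range is refused whole. The fingers move at their own pace and stop on an object; "newtons" is the grip in N (left out, the last holds). Time passes only in rows, so rows that repeat a pose let the fingers close. It gives the time, the measured TCP pose, the force, the opening and the grip force at its end, in the units of the state.
- env.state(): the state, without advancing time (a new reading comes with each control period).
- viewer.grab_frame(name): name is "scene" or "top"; returns a dict with "pixels" (420x560x3 uint8, red, green, blue), "camera_matrix" (3x3 intrinsics, pixels), "R" (3x3) and "t" (3): a world point X has camera coordinates R X + t. Camera axes: x right, y down, z forward; pixel columns grow to the right and rows downward; lengths in mm; the calibration is good to about 2 mm. A picture is of the moment at which its call begins. There is no depth.
- env.job_done(): hands the job in; it is judged then, once.
Trained networks look in a picture, given as the dict that the camera call returned (one of the last four; its "shot" number tells which), for a name from the list of things; names that differ only in an ending like _2 or _b are one class to them, and where a whole thing is asked for, a point or a joint stands for the part that bears it (a point fixed in the world has none). Each returns a list of dicts, best first, with "score" (0 to 1); they miss things now and then, are a little off and sometimes report something else, mostly with a low value. They report only what shows in the picture. A call takes as long as a camera call. They do not tell look-alikes from the thing itself.
- spotter.trace(picture, query): "mask" (420x560 bool, what is visible of it) and "box" ([centre column, centre row, width, height] in pixels, round what is visible of it).
- spotter.landmark_of(picture, query): "position" ([column, row] in pixels: a listed point, or the origin of a listed thing).
The state is a dict: "time_s": time; "qpos": joint angles; "qvel": joint speeds; "effort": joint torques, N m; "ee_pos": TCP position; "ee_rot": TCP orientation; "force": force on the tool from outside, world axes, zero at the start; "torque": the same for the moment, N m; "gripper_width": finger opening in mm; "gripper_force": force on a finger pad.
Only numpy, scipy, OpenCV 4.12 (cv2) and the standard library are available. Lean on these libraries where they do the work, as an engineer would, in place of code of your own. Each camera call takes 0.05 s, during which the arm holds its last target. There are 200 camera calls.

TASK

Hang the red-banded pail by its handle on the blue hook of the carrying stand and let go of it, while the stand stays on the bench. Then grip the stand by the wooden crossbar at its top, lift it about 8 cm clear of the bench and finish while still holding it there, level and steady, with the pail hanging on the hook. Leave the blue pail and the other things on the bench where they are.

Things in the scene. Friction and masses are not known exactly. Their poses are not given: they have to be found in the camera images.
- stand: Loose carrying stand, 0.35 to 0.5 kg: round wooden base (170 mm wide, 18 mm thick), steel post (20 mm thick) in its middle, one blue hook along own -x, a wooden crossbar on top. A closed pot (45 mm wide, top 88 mm up) is fixed on the base at own +x. Origin: centre of the base's underside; z up. Turned up to 0.5 rad from the hook pointing at world -x.
- stand_hook (a point): Point on top of the hook's level arm, 85 mm out from the post's axis along the stand's own -x, 170 mm above its origin: a good rest for the pail's handle. The arm, a round bar 8 mm thick, runs level from the post to 126 mm out, then turns up into a tip (top 184 mm above the stand's origin, outermost point 136 mm out). Axes as the stand's.
- stand_bar (a point): Centre of the stand's wooden crossbar, 218 mm above the stand's origin. The crossbar is 80 mm long along the stand's own y, 22 mm thick along its own x and 36 mm tall (200 to 236 mm above the origin). Axes as the stand's.
- red_pail: Loose steel pail with red band and handle, 0.06 to 0.13 kg, upright. Cup 60 mm tall, 64 mm wide. Two straps (own y = +-32 mm) rise to a rigid handle: a red wooden bar along own y. Between rim and bar (60 to 125 mm up) is an open window 62 mm wide for the hook. Origin: centre of the underside; z up. Same after half a turn.
- red_grip (a point): Centre of the red pail's handle bar, 140 mm above the pail's origin. The bar is 68 mm long along the pail's own y, 14 mm thick along own x and 30 mm tall (125 to 155 mm above the pail's origin). Axes as the pail's.
- blue_pail: Bystander: loose pail of the same shape as the red one, with blue band and blue handle. It may stand in either pail's place. Origin: centre of the underside.
- loaf: Bystander: loose loaf of bread, 200 mm long along own x, 84 mm wide, 85 mm tall. Origin: centre of the underside.
- jar: Bystander: loose closed jar, diameter 72 mm, 120 mm tall, blue cap. Origin: centre of the underside.
- scraper: Bystander: loose dough scraper lying flat, steel blade and dark wooden grip, about 95 by 112 mm, 20 mm tall. Origin: near the middle of the underside.
- brush: Bystander: loose flour brush lying flat, handle along own x. Origin: near the middle of the underside.
Things that resemble listed ones, but are neither listed nor needed, are in the scene too. Leave any turquoise look-alike of the stand alone.

How it is judged (in metres and radians):
On the way:
1. the red pail hangs by its handle on the hook, let go, with the stand still standing on the bench (x of red_grip in the frame of stand between -0.13 and -0.025 m and y of red_grip in the frame of stand between -0.022 and 0.022 m and z of red_grip in the frame of stand between 0.172 and 0.205 m and contact force between red_pail and stand above 0.2 N and contact force between red_pail and the fingers below 0.05 N and height (world z) of stand below 0.008 m and angle between stand's own z axis and vertical below 0.06 rad), for 0.2 s.
At the end, for the whole second after the job is handed in: Stand held by its crossbar (grasp within 60 mm of the bar's centre), underside 50 to 160 mm up, tilt under 0.12 rad, under 0.03 m/s and 0.2 rad/s, touching no bystander; red pail hanging on the hook arm by its handle, under 0.06 m/s, untouched by the fingers (x of red_grip in the frame of stand between -0.13 and -0.025 m and y of red_grip in the frame of stand between -0.022 and 0.022 m and z of red_grip in the frame of stand between 0.172 and 0.205 m and contact force between red_pail and stand above 0.2 N and contact force between red_pail and the fingers below 0.05 N and height (world z) of stand between 0.05 and 0.16 m and angle between stand's own z axis and vertical below 0.12 rad and linear speed of stand below 0.03 m/s and angular speed of stand below 0.2 rad/s and linear speed of red_pail below 0.06 m/s and contact force between the fingers and stand above 2 N and distance between the grasp point and stand_bar below 0.06 m and contact force between stand and blue_pail below 0.05 N and contact force between stand and loaf below 0.05 N and contact force between stand and jar below 0.05 N and contact force between stand and scraper below 0.05 N and contact force between stand and brush below 0.05 N); the arm keeps its last pose, push and grip.
It fails at once if the stand is tipped by more than 0.35 rad (angle between stand's own z axis and vertical above 0.35 rad).
It fails at once if the blue pail or another bystander is moved by more than 30 mm (distance of any of blue_pail, loaf, jar, scraper, brush from where it was at the start of the episode above 0.03 m).
It also fails if it takes over 58 s, if anything falls off the work surface, if the arm or the gripper's body presses on something with over 40 N, if the wrist force passes 120 N, or if a joint passes its speed limit or range.

## Working session

There is one attempt and no reset: what is moved stays moved. The work goes in short steps, Python scripts to look and compute and a tool call to move; the robot and the scene stay as the last step left them, time stands still between calls to the robot, and variables do not carry over. Pictures are saved under pics/ and viewed, at most 10 in all, crops included, and the job is handed in when it is done.

Besides the shell and the picture viewer there is one more tool, called after "Request:" as name(argument=value, ...) on one line, values as JSON. apply_moves: Moves the arm, as the interface text tells. Its arguments: {"type":"object","properties":{"delta_pos":{"type":"array"},"rot":{"type":"array"},"hand":{"type":"array"},"newtons":{"type":"number"}},"required":["delta_pos","rot","hand"]}

```bash
mkdir -p pics
cat > h.py <<'E'
import numpy as np, cv2
from workcell import env, viewer, spotter
def grab(n,save=None):
    p=viewer.grab_frame(n)
    if save: cv2.imwrite('pics/'+save,p['pixels'][:,:,::-1])
    return p
def ray(p,uv):
    K=np.array(p['camera_matrix']);R=np.array(p['R']);t=np.array(p['t'])
    return -R.T@t, R.T@np.linalg.solve(K,[uv[0],uv[1],1.])
def atz(p,uv,z):
    c,d=ray(p,uv); return c+d*(z-c[2])/d[2]
def proj(p,X):
    K=np.array(p['camera_matrix']);x=K@(np.array(p['R'])@X+np.array(p['t'])); return x[:2]/x[2]
def tri(pa,ua,pb,ub):
    c1,d1=ray(pa,ua);c2,d2=ray(pb,ub)
    s=np.linalg.lstsq(np.stack([d1,-d2],1),c2-c1,rcond=None)[0]
    a=c1+d1*s[0];b=c2+d2*s[1]; return (a+b)/2,np.linalg.norm(a-b)
E
python3 - <<'E'
from h import *
np.set_printoptions(precision=1,suppress=True)
a=grab('scene','s1.png');b=grab('top','t1.png')
H=dict(stand=0,stand_hook=170,stand_bar=218,red_pail=0,red_grip=140,blue_pail=0,loaf=0,jar=0,scraper=0,brush=0)
for q,z in H.items():
    for n,p in (('scene',a),('top',b)):
        for r in spotter.landmark_of(p,q)[:3]:
            print(q,n,round(r['score'],2),np.array(r['position']),atz(p,r['position'],z))
print(env.hold_point_z,env.state())
print(-np.array(a['R']).T@a['t'],-np.array(b['R']).T@b['t'])
E
```

```text
stand scene 0.77 [336.4 250.7] [624.1 179.7   0. ]
stand scene 0.59 [187.2 210.9] [ 305.4 -177.4    0. ]
stand top 0.84 [357.1 286.4] [ 316.5 -169.7    0. ]
stand top 0.73 [238.3 180. ] [616.6 176.7   0. ]
stand_hook scene 0.67 [211.  170.9] [330.3 -86.7 170. ]
stand_hook scene 0.64 [339.9 191.7] [545.6 211.4 170. ]
stand_hook top 0.82 [333.3 287.5] [328.7 -83.1 170. ]
stand_hook top 0.62 [216.5 204.6] [529.7 211.9 170. ]
stand_bar scene 0.82 [179.5 163.3] [ 313.4 -164.8  218. ]
stand_bar scene 0.57 [347.3 205.5] [625.2 181.  218. ]
stand_bar top 0.72 [217.3 201.3] [533.7 202.7 218. ]
stand_bar top 0.69 [228.7 165.1] [622.  177.5 218. ]
stand_bar top 0.66 [241.  179.8] [586.7 146.9 218. ]
red_pail scene 0.62 [165.3 272.8] [ 491.1 -296.5    0. ]
red_pail top 0.96 [403.9 226.2] [ 490.6 -302.8    0. ]
red_grip scene 0.83 [152.8 245.1] [ 486.7 -298.7  140. ]
red_grip top 0.73 [420.5 225.3] [ 487.8 -307.7  140. ]
blue_pail scene 0.92 [225.6 251.9] [ 495.4 -118.7    0. ]
blue_pail top 0.72 [340.2 222.8] [ 497.2 -120.     0. ]
loaf scene 0.77 [397.6 193.3] [513.5 470.9   0. ]
loaf top 0.98 
[... 200 characters left out ...]
.62 [347.5 204.7] [488.1 296.3   0. ]
scraper scene 0.35 [229.4 251.4] [ 498.4 -108.     0. ]
scraper top 0.58 [193.1 289. ] [300.2 298.9   0. ]
brush scene 0.6 [170.6 348.8] [ 705.6 -340.1    0. ]
brush top 0.56 [420.7 157.1] [ 692.  -351.5    0. ]
18.8 {'time_s': 1.1, 'qpos': array([-66.4,  18.3,  89.6,  -0. ,  72. ,  -1.1]), 'qvel': array([-0. , -0.1,  0. ,  0.1,  0. , -0. ]), 'effort': array([ -0. , -41.2, -23.2,   0.1,   0. ,  -0. ]), 'ee_pos': array([ 240.6, -522.2,  214. ]), 'ee_rot': array([180. ,   0. ,  24.7]), 'force': array([-0.1, -0.3,  1.1]), 'torque': array([ 0.,  0., -0.]), 'gripper_force': 0.0, 'gripper_width': 91.44069974702484}
[1139.8 -251.  1051.5] [ 437.3   39.9 1279.7]
```

View pics/s1.png

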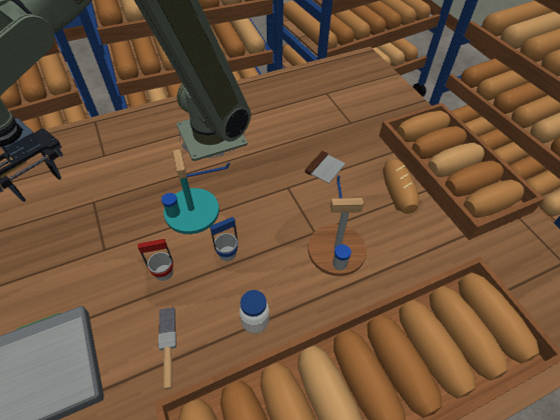

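View pics/t1.png

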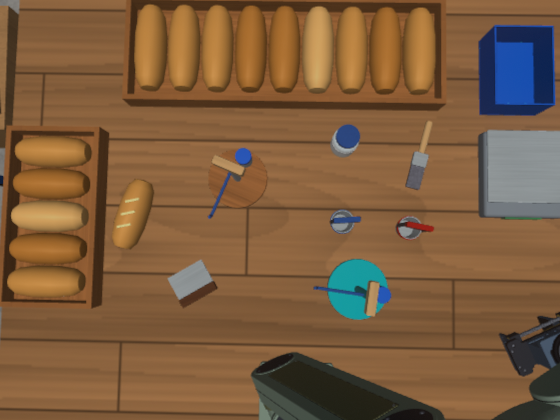

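The scene view shows the red pail at about (160,262), the blue pail at (226,243), the true wooden stand at (338,250), and a turquoise look-alike at (190,208). In the top view the red handle runs from (397,224) to (433,229), the crossbar from (213,160) to (243,172), and the hook tip is at about (210,216).

Run:
```python
from h import *
np.set_printoptions(precision=1,suppress=True)
a=grab('scene');b=grab('top')
def hsv(p): return cv2.cvtColor(p['pixels'],cv2.COLOR_RGB2HSV)
def sel(p,kind,box):
    h=hsv(p).astype(int); x0,y0,x1,y1=box
    if kind=='red': m=((h[...,0]<6)|(h[...,0]>172))&(h[...,1]>170)
    if kind=='blue': m=(abs(h[...,0]-110)<12)&(h[...,1]>130)
    z=np.zeros_like(m);z[y0:y1,x0:x1]=m[y0:y1,x0:x1]; return z
def line(p,m,z):
    v,u=np.nonzero(m); P=np.array([atz(p,(x,y),z)[:2] for x,y in zip(u,v)])
    c=P.mean(0);w=np.linalg.svd(P-c)[2][0]; s=(P-c)@w
    print(len(u),'c',c,'ang',np.degrees(np.arctan2(w[1],w[0])),'ext',c+w*s.min(),c+w*s.max(),s.max()-s.min())
print('red top z150');line(b,sel(b,'red',(385,210,445,245)),150)
print('red scene handle');line(a,sel(a,'red',(130,235,180,252)),148)
print('hook top');line(b,sel(b,'blue',(200,170,234,225)),168)
# crops 
def crop(p,x0,y0,x1,y1,k=6): return cv2.resize(p['pixels'][y0:y1,x0:x1],None,fx=k,fy=k,interpolation=cv2.INTER_CUBIC)[:,:,::-1]
c1=crop(b,200,140,280,225,4); c2=crop(b,385,200,445,245,6); c3=crop(a,130,230,190,285,5);c4=crop(a,300,170,380,280,4)
W=np.zeros((600,800,3),np.uint8)
W[:340,:320]=c1;W[:270,320:680]=c2;W[300:575,500:800]=c3[:275,:300]
W[160+0:600,330:330+0]=0
W[275:275+325,325:325+170]=cv2.resize(c4,(236,325))[:,33:203]
cv2.imwrite('pics/c1.png',W)
# disk fit in scene and top via trace of stand
for n,p in(('s',a),('t',b)):
    for r in spotter.landmark_of(p,'stand_bar')[:4]:print(n,r)
```

```text
red top z150
157 c [ 484.5 -297.4] ang -92.4644413337608 ext [ 486.7 -245.4] [ 482.8 -336.2] 90.88231357999814
red scene handle
262 c [ 492.7 -300. ] ang -104.38392887384299 ext [ 501.2 -266.7] [ 483.9 -334. ] 69.52113885368948
hook top
90 c [555.5 204.3] ang 157.39932234948438 ext [610.1 181.6] [497.6 228.4] 121.89570245809489
s {'position': [178.0, 161.9], 'score': 0.84}
s {'position': [347.0, 206.1], 'score': 0.6}
t {'position': [224.9, 166.7], 'score': 0.84}
t {'position': [368.3, 300.1], 'score': 0.79}
t {'position': [405.3, 226.5], 'score': 0.45}
```

View pics/c1.png

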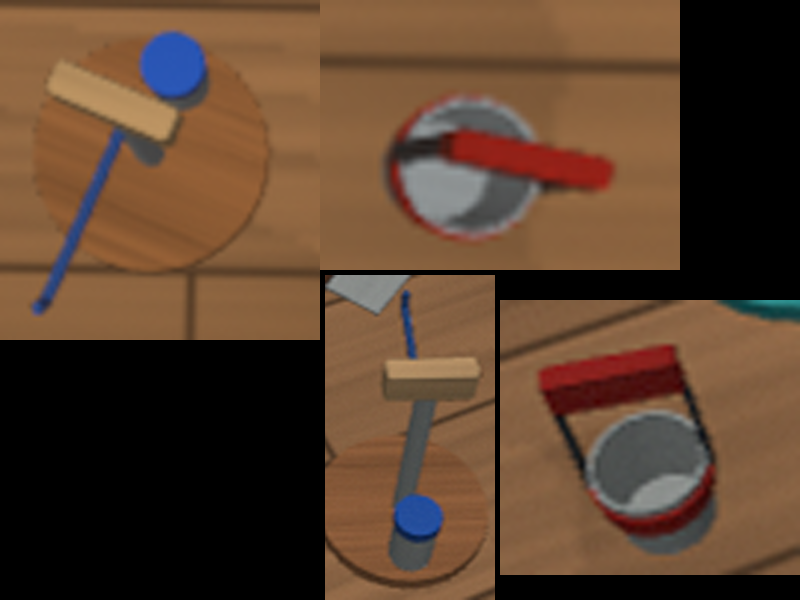

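The crops show the red bar in the top view from (405.8,224.2) to (433.7,228.7), the crossbar's top centred at (228.5,165.5), and the base disk centred at (237.7,178.7).

Run:
```python
from h import *
np.set_printoptions(precision=1,suppress=True)
a=grab('scene');b=grab('top')
p,q=atz(b,(405.8,224.2),153),atz(b,(433.7,228.7),153)
print('red top',p,q,(p+q)/2,np.linalg.norm(p-q),np.degrees(np.arctan2(*(p-q)[1::-1])))
s=lambda x,y:(130+(x-500)/5,230+(y-300)/5)
# scene: top face corners (540,370),(675,346),(683,362),(545,388)
P=[atz(a,s(*u),155) for u in((540,370),(675,346),(683,362),(545,388))]
print('red scene',np.mean(P,0),np.degrees(np.arctan2(*(P[1]-P[0])[1::-1])))
print('cup rim scene',atz(a,s(650,465),60),'top',atz(b,(385+(468-320)/6,200+168/6),58))
print('bar',atz(b,(228.5,165.5),236),'disk',atz(b,(237.7,178.7),18))
f=lambda x,y:(300+(x-325+33)*80/236,170+(y-275)*110/325)
P=[atz(a,f(*u),236) for u in((387,359),(474,357),(481,374),(385,376))]
print('bar scene',np.mean(P,0),np.degrees(np.arctan2(*(P[1]-P[0])[1::-1])))
for u in((55,62),(182,110),(170,142),(48,92)):print(atz(b,(200+u[0]/4,140+u[1]/4),236))
print('disk scene',atz(a,f(406,511),18))
```

```text
red top [ 489.3 -266.7  153. ] [ 479.2 -336.9  153. ] [ 484.2 -301.8  153. ] 70.97924432372423 81.75647956421317
red scene [ 491.5 -297.9  155. ] 78.43651783937803
cup rim scene [ 493.3 -299.1   60. ] top [ 483.5 -303.1   58. ]
bar [617.9 175.6 236. ] disk [617.8 176.6  18. ]
bar scene [623.9 179.2 236. ] 67.83931352498277
[641.4 211.4 236. ]
[613.7 135.1 236. ]
[594.5 141.8 236. ]
[623.3 215.  236. ]
disk scene [633.1 179.7  18. ]
```

Request:
apply_moves(delta_pos=[[0.686,0.617,0],[0.686,0.617,0],[0.686,0.617,0],[0.686,0.617,0]], rot=[[0,0,0.2145],[0,0,0.2145],[0,0,0.2145],[0,0,0.2145]], hand=[1,1,1,1], newtons=25)

```text
time_s: 1.73
ee_pos: [326.1, -445.0, 214.1]
ee_rot: [180.0, -0.1, 43.5]
force: [0.3, 0.7, -0.2]
gripper_width: 91.1
gripper_force: 0.0
```

Request:
apply_moves(delta_pos=[[0.686,0.617,0],[0.686,0.617,0],[0.686,0.617,0],[0.686,0.617,0]], rot=[[0,0,0.2145],[0,0,0.2145],[0,0,0.2145],[0,0,0.2145]], hand=[1,1,1,1])

```text
time_s: 2.07
ee_pos: [408.2, -371.6, 214.0]
ee_rot: [179.9, -0.1, 61.9]
force: [0.2, 0.5, -0.7]
gripper_width: 91.1
gripper_force: 0.0
```

Request:
apply_moves(delta_pos=[[0.686,0.617,0],[0.686,0.617,0],[0.686,0.617,0],[0.686,0.617,0],[0.686,0.617,0]], rot=[[0,0,0.2145],[0,0,0.2145],[0,0,0.2145],[0,0,0.2145],[0,0,0.2145]], hand=[1,1,1,1,1])

```text
time_s: 2.48
ee_pos: [487.7, -300.4, 213.8]
ee_rot: [-180.0, 0.1, 80.1]
force: [-1.1, -0.7, -0.9]
gripper_width: 91.2
gripper_force: 0.0
```

Request:
apply_moves(delta_pos=[[0,0,-0.35],[0,0,-0.7],[0,0,-0.7],[0,0,-0.7],[0,0,-0.7],[0,0,-0.7]], rot=[[0,0,0],[0,0,0],[0,0,0],[0,0,0],[0,0,0],[0,0,0]], hand=[1,1,1,1,1,1])

```text
time_s: 2.98
ee_pos: [488.7, -301.9, 132.7]
ee_rot: [179.7, 0.1, 80.0]
force: [0.8, -0.8, 0.3]
gripper_width: 91.1
gripper_force: 0.0
```

Request:
apply_moves(delta_pos=[[0,0,0],[0,0,0],[0,0,0],[0,0,0],[0,0,0],[0,0,0],[0,0,0],[0,0,0],[0,0,0],[0,0,0]], rot=[[0,0,0],[0,0,0],[0,0,0],[0,0,0],[0,0,0],[0,0,0],[0,0,0],[0,0,0],[0,0,0],[0,0,0]], hand=[0,0,0,0,0,0,0,0,0,0], newtons=25)

```text
time_s: 3.82
ee_pos: [487.6, -300.1, 129.9]
ee_rot: [-180.0, -0.0, 80.0]
force: [0.5, -0.4, -1.1]
gripper_width: 27.3
gripper_force: 0.0
```

Request:
apply_moves(delta_pos=[[0,0,0],[0,0,0],[0,0,0],[0,0,0],[0,0,0],[0,0,0.3],[0,0,0.3]], rot=[[0,0,0],[0,0,0],[0,0,0],[0,0,0],[0,0,0],[0,0,0],[0,0,0]], hand=[0,0,0,0,0,0,0])

```text
time_s: 4.4
ee_pos: [490.1, -301.7, 170.7]
ee_rot: [179.5, 0.2, 80.0]
force: [1.2, -0.7, -0.2]
gripper_width: 13.6
gripper_force: 25.0
```

Run:
```python
from h import *
a=grab('scene');b=grab('top');print(env.state()['ee_pos'])
cv2.imwrite('pics/g1.png',np.hstack([cv2.resize(a['pixels'][180:320,80:240],(400,350)),cv2.resize(b['pixels'][160:300,340:500],(400,350))])[:,:,::-1])
```

```text
[ 488.40525503 -300.61916863  167.22134788]
```

View pics/g1.png

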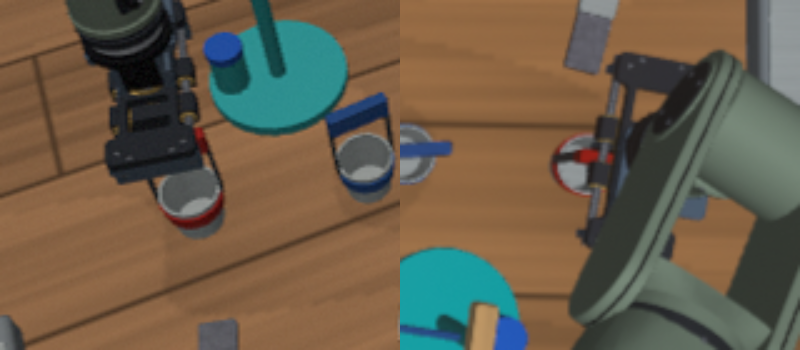

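The left crop shows the pail held at its handle, with its cup lifted at about (190,190). The right crop (top view) shows the bar between the fingers.

Request:
apply_moves(delta_pos=[[0,0,0.3],[0,0,0.6],[0,0,0.9],[0,0,1],[0,0,1]], rot=[[0,0,0],[0,0,0],[0,0,0],[0,0,0],[0,0,0]], hand=[0,0,0,0,0])

```text
time_s: 4.92
ee_pos: [488.9, -300.9, 289.0]
ee_rot: [179.6, 0.1, 80.0]
force: [0.3, 0.4, -1.5]
gripper_width: 13.5
gripper_force: 25.0
```

Request:
apply_moves(delta_pos=[[-0.03,0.3,0.1],[-0.06,0.6,0.2],[-0.0875,0.9235,0.2],[-0.0875,0.9235,0.2]], rot=[[0,0,-0.05],[0,0,-0.1],[0,0,-0.1454],[0,0,-0.1454]], hand=[0,0,0,0])

```text
time_s: 5.25
ee_pos: [475.5, -183.4, 308.5]
ee_rot: [-179.7, -0.2, 67.7]
force: [-0.2, -0.3, -0.6]
gripper_width: 13.8
gripper_force: 25.0
```

Request:
apply_moves(delta_pos=[[-0.03,0.3,0],[-0.06,0.6,0],[-0.0875,0.9235,0],[-0.0875,0.9235,0]], rot=[[0,0,0],[0,0,0],[0,0,0],[0,0,0]], hand=[0,0,0,0])

```text
time_s: 5.58
ee_pos: [464.7, -73.0, 307.7]
ee_rot: [-179.6, -0.2, 67.9]
force: [-0.2, -0.0, -1.5]
gripper_width: 14.2
gripper_force: 25.0
```

Request:
apply_moves(delta_pos=[[-0.03,0.3,0],[-0.06,0.6,0],[-0.0875,0.9235,0],[-0.0875,0.9235,0]], rot=[[0,0,0],[0,0,0],[0,0,0],[0,0,0]], hand=[0,0,0,0])

```text
time_s: 5.92
ee_pos: [454.6, 37.4, 307.8]
ee_rot: [-179.7, -0.1, 67.9]
force: [0.1, -0.2, -1.5]
gripper_width: 13.6
gripper_force: 25.0
```

Request:
apply_moves(delta_pos=[[-0.03,0.3,0],[-0.06,0.6,0],[-0.0875,0.9235,0],[-0.0875,0.9235,0]], rot=[[0,0,0],[0,0,0],[0,0,0],[0,0,0]], hand=[0,0,0,0])

```text
time_s: 6.25
ee_pos: [444.6, 147.9, 307.8]
ee_rot: [-179.7, -0.1, 67.9]
force: [0.6, -0.6, -0.5]
gripper_width: 14.0
gripper_force: 25.0
```

Request:
apply_moves(delta_pos=[[-0.03,0.3,0],[-0.06,0.6,0],[-0.0875,0.9235,0],[-0.0875,0.9235,0],[-0.0875,0.9235,0],[-0.0875,0.9235,0]], rot=[[0,0,0],[0,0,0],[0,0,0],[0,0,0],[0,0,0],[0,0,0]], hand=[0,0,0,0,0,0])

```text
time_s: 6.75
ee_pos: [435.1, 252.7, 308.5]
ee_rot: [-179.9, 0.2, 67.6]
force: [0.3, -0.4, -1.4]
gripper_width: 13.9
gripper_force: 25.0
```

Request:
apply_moves(delta_pos=[[0,0,-0.3],[0,0,-0.6],[0,0,-0.8],[0,0,-0.8],[0,0,-0.8],[0,0,-0.8]], rot=[[0,0,0],[0,0,0],[0,0,0],[0,0,0],[0,0,0],[0,0,0]], hand=[0,0,0,0,0,0])

```text
time_s: 7.25
ee_pos: [436.4, 253.5, 215.6]
ee_rot: [179.9, -0.1, 67.5]
force: [-0.0, 0.2, -1.0]
gripper_width: 14.0
gripper_force: 25.0
```

Run:
```python
from h import *
np.set_printoptions(precision=1,suppress=True)
a=grab('scene');b=grab('top');s=env.state();print(s['ee_pos'],s['ee_rot'],s['gripper_width'])
for X in ([620,177.5,236],[541.5,210,170],[494.4,229.5,184]): print(proj(a,np.array(X)),proj(b,np.array(X)))
A=cv2.resize(a['pixels'][130:290,260:420],(400,400));B=cv2.resize(b['pixels'][130:290,140:300],(400,400))
for I,p,o in((A,a,(260,130)),(B,b,(140,130))):
  for X in ([620,177.5,236],[541.5,210,170],[494.4,229.5,184]):
    u=(proj(p,np.array(X))-o)*2.5; cv2.circle(I,tuple(int(v) for v in u),3,(255,255,0),1)
cv2.imwrite('pics/g2.png',np.hstack([A,B])[:,:,::-1])
```

```text
[436.5 254.1 216.1] [179.8  -0.2  67.5] 13.798664310748638
[346. 200.] [227.7 164.6]
[338.7 190.8] [217.4 199.9]
[337.2 173.6] [208.2 218.2]
```

View pics/g2.png

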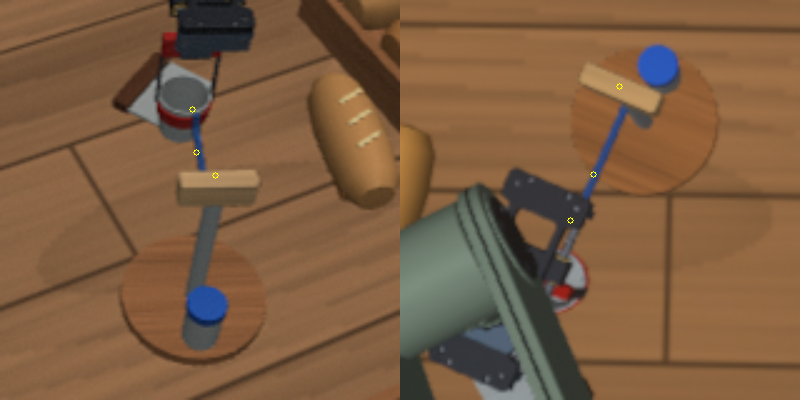

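The overlaid model points lie on the crossbar centre, hook arm and hook tip in both crops. The pail is just outside the tip, in line with the arm, so I slide it in.

Request:
apply_moves(delta_pos=[[0.15,-0.062,0],[0.3,-0.124,0],[0.45,-0.186,0],[0.6,-0.249,0],[0.75,-0.311,0],[0.939,-0.389,0],[0.939,-0.389,0],[0.939,-0.389,0]], rot=[[0,0,0],[0,0,0],[0,0,0],[0,0,0],[0,0,0],[0,0,0],[0,0,0],[0,0,0]], hand=[0,0,0,0,0,0,0,0])

```text
time_s: 8.02
ee_pos: [549.2, 207.0, 215.1]
ee_rot: [179.9, -0.1, 67.5]
force: [0.5, 1.0, -0.8]
gripper_width: 14.0
gripper_force: 25.0
```

Request:
apply_moves(delta_pos=[[0,0,-0.08],[0,0,-0.16],[0,0,-0.22],[0,0,-0.22],[0,0,-0.22],[0,0,-0.22]], rot=[[0,0,0],[0,0,0],[0,0,0],[0,0,0],[0,0,0],[0,0,0]], hand=[0,0,0,0,0,0])

```text
time_s: 8.52
ee_pos: [547.6, 207.6, 187.7]
ee_rot: [180.0, -0.0, 67.6]
force: [0.2, -0.0, -0.0]
gripper_width: 13.8
gripper_force: 25.0
```

Run:
```python
from h import *
np.set_printoptions(precision=1,suppress=True)
a=grab('scene');b=grab('top');s=env.state();print(s['ee_pos'],s['ee_rot'],s['gripper_width'],s['force'])
A=cv2.resize(a['pixels'][130:290,260:420],(400,400));B=cv2.resize(b['pixels'][130:290,140:300],(400,400))
cv2.imwrite('pics/g3.png',np.hstack([A,B])[:,:,::-1])
```

```text
[548.  207.5 188. ] [180.   -0.   67.6] 13.927166805731108 [ 0.9 -0.1 -1.9]
```

View pics/g3.png

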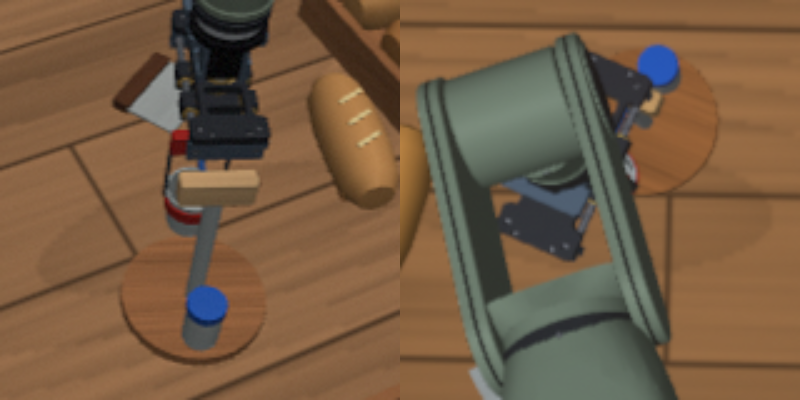

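The hook passes through the window and the stand has not shifted: crossbar still at (218,188), base disk at (195,297). The bar should be about 13 mm above the arm, so I lower gently.

Request:
apply_moves(delta_pos=[[0,0,-0.04],[0,0,-0.08],[0,0,-0.08],[0,0,-0.08]], rot=[[0,0,0],[0,0,0],[0,0,0],[0,0,0]], hand=[0,0,0,0])

```text
time_s: 8.95
ee_pos: [547.5, 207.2, 177.4]
ee_rot: [-180.0, 0.0, 67.5]
force: [-0.4, -0.6, -1.7]
gripper_width: 13.9
gripper_force: 25.0
```

Request:
apply_moves(delta_pos=[[0,0,-0.012],[0,0,-0.022],[0,0,-0.022],[0,0,-0.022]], rot=[[0,0,0],[0,0,0],[0,0,0],[0,0,0]], hand=[0,0,0,0])

```text
time_s: 9.28
ee_pos: [547.8, 207.3, 175.3]
ee_rot: [180.0, 0.0, 67.5]
force: [-0.2, -0.4, -1.2]
gripper_width: 14.0
gripper_force: 25.0
```

Request:
apply_moves(delta_pos=[[0,0,-0.01],[0,0,-0.01],[0,0,-0.01],[0,0,-0.01]], rot=[[0,0,0],[0,0,0],[0,0,0],[0,0,0]], hand=[0,0,0,0])

```text
time_s: 9.62
ee_pos: [548.0, 207.4, 174.7]
ee_rot: [180.0, -0.0, 67.5]
force: [-1.2, -0.6, 3.3]
gripper_width: 13.9
gripper_force: 25.0
```

Request:
apply_moves(delta_pos=[[0,0,-0.01],[0,0,-0.01],[0,0,-0.01],[0,0,-0.01]], rot=[[0,0,0],[0,0,0],[0,0,0],[0,0,0]], hand=[0,0,0,0])

```text
time_s: 9.95
ee_pos: [548.0, 207.4, 174.6]
ee_rot: [179.9, -0.1, 67.5]
force: [-1.6, -1.1, 9.2]
gripper_width: 14.1
gripper_force: 25.0
```

Contact is made, as the height predicted. I back off 1 mm, open part way, and rise.

Request:
apply_moves(delta_pos=[[0,0,0.008],[0,0,0.008],[0,0,0.008],[0,0,0.008],[0,0,0.008],[0,0,0.008],[0,0,0.008]], rot=[[0,0,0],[0,0,0],[0,0,0],[0,0,0],[0,0,0],[0,0,0],[0,0,0]], hand=[0,0,0.2,0.3,0.4,0.4,0.4])

```text
time_s: 10.53
ee_pos: [547.7, 207.3, 173.4]
ee_rot: [-180.0, 0.0, 67.5]
force: [-0.5, -0.0, -1.0]
gripper_width: 36.4
gripper_force: 0.0
```

Request:
apply_moves(delta_pos=[[0,0,0],[0,0,0],[0,0,0.15],[0,0,0.4],[0,0,0.7],[0,0,1],[0,0,1],[0,0,1]], rot=[[0,0,0],[0,0,0],[0,0,0],[0,0,0],[0,0,0],[0,0,0],[0,0,0],[0,0,0]], hand=[0.4,0.4,0.4,0.4,0.4,0.4,0.4,0.4])

```text
time_s: 11.2
ee_pos: [548.8, 207.7, 296.4]
ee_rot: [179.8, -0.2, 67.6]
force: [-0.7, 0.1, -0.6]
gripper_width: 36.6
gripper_force: 0.0
```

Run:
```python
from h import *
np.set_printoptions(precision=1,suppress=True)
a=grab('scene');b=grab('top');s=env.state();print(s['ee_pos'],s['ee_rot'],s['gripper_width'],s['force'])
A=cv2.resize(a['pixels'][130:290,260:420],(400,400));B=cv2.resize(b['pixels'][130:290,140:300],(400,400))
for I,p,o in((A,a,(260,130)),(B,b,(140,130))):
  for X in ([620,177.5,236],[541.5,210,170],[494.4,229.5,184]):
    u=(proj(p,np.array(X))-o)*2.5; cv2.circle(I,tuple(int(v) for v in u),3,(255,255,0),1)
cv2.imwrite('pics/g4.png',np.hstack([A,B])[:,:,::-1])
```

```text
[547.3 207.1 293. ] [-179.9    0.1   67.6] 36.67736284672282 [-0.5  0.5 -1.1]
```

View pics/g4.png

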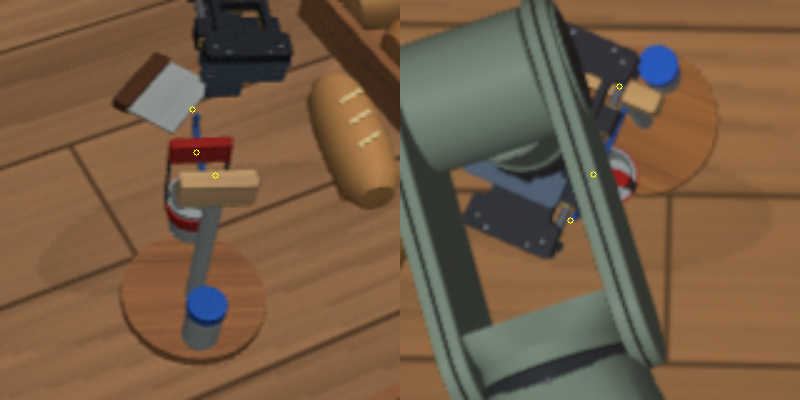

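The left crop shows the pail hanging by its red handle, bar at (200,150), across the blue arm. The stand still stands in place. Next I go over the crossbar.

Request:
apply_moves(delta_pos=[[0.3,-0.12,0],[0.61,-0.244,0],[0.61,-0.244,0],[0.61,-0.244,0],[0.61,-0.244,0],[0.61,-0.244,0]], rot=[[0,0,0],[0,0,0],[0,0,0],[0,0,0],[0,0,0],[0,0,0]], hand=[0.65,0.65,0.65,0.65,0.65,0.65])

```text
time_s: 11.8
ee_pos: [619.9, 178.3, 293.1]
ee_rot: [-179.9, 0.1, 67.6]
force: [-0.7, -0.6, -0.1]
gripper_width: 59.5
gripper_force: 0.0
```

Request:
apply_moves(delta_pos=[[0,0,-0.2],[0,0,-0.4],[0,0,-0.6],[0,0,-0.75],[0,0,-0.75],[0,0,-0.75],[0,0,-0.75]], rot=[[0,0,0],[0,0,0],[0,0,0],[0,0,0],[0,0,0],[0,0,0],[0,0,0]], hand=[0.65,0.65,0.65,0.65,0.65,0.65,0.65])

```text
time_s: 12.38
ee_pos: [621.3, 178.6, 205.6]
ee_rot: [179.9, -0.1, 67.6]
force: [0.3, 0.1, 0.6]
gripper_width: 59.3
gripper_force: 0.0
```

Request:
apply_moves(delta_pos=[[0,0,0],[0,0,0],[0,0,0],[0,0,0],[0,0,0],[0,0,0],[0,0,0],[0,0,0],[0,0,0],[0,0,0]], rot=[[0,0,0],[0,0,0],[0,0,0],[0,0,0],[0,0,0],[0,0,0],[0,0,0],[0,0,0],[0,0,0],[0,0,0]], hand=[0.55,0.5,0.45,0.4,0.35,0.3,0.25,0.2,0.1,0], newtons=10)

```text
time_s: 13.22
ee_pos: [620.7, 178.2, 203.8]
ee_rot: [-180.0, 0.0, 67.6]
force: [-1.9, 2.0, 0.4]
gripper_width: 21.7
gripper_force: 10.0
```

Request:
apply_moves(delta_pos=[[0,0,0],[0,0,0],[0,0,0],[0,0,0],[0,0,0],[0,0,0]], rot=[[0,0,0],[0,0,0],[0,0,0],[0,0,0],[0,0,0],[0,0,0]], hand=[0,0,0,0,0,0], newtons=45)

```text
time_s: 13.72
ee_pos: [620.8, 178.1, 203.8]
ee_rot: [-180.0, 0.0, 67.5]
force: [-1.9, 0.7, 0.9]
gripper_width: 22.1
gripper_force: 45.0
```

Run:
```python
from h import *
a=grab('scene');b=grab('top');s=env.state();print(s['ee_pos'],s['ee_rot'],s['gripper_width'],s['force'])
A=cv2.resize(a['pixels'][130:290,260:420],(400,400));B=cv2.resize(b['pixels'][130:290,140:300],(400,400))
cv2.imwrite('pics/g5.png',np.hstack([A,B])[:,:,::-1])
```

```text
[620.76938727 178.14433217 203.83202569] [-1.79971253e+02 -2.75720746e-04  6.75494338e+01] 21.977179882875912 [-2.37023543  2.40526949  1.41506789]
```

View pics/g5.png

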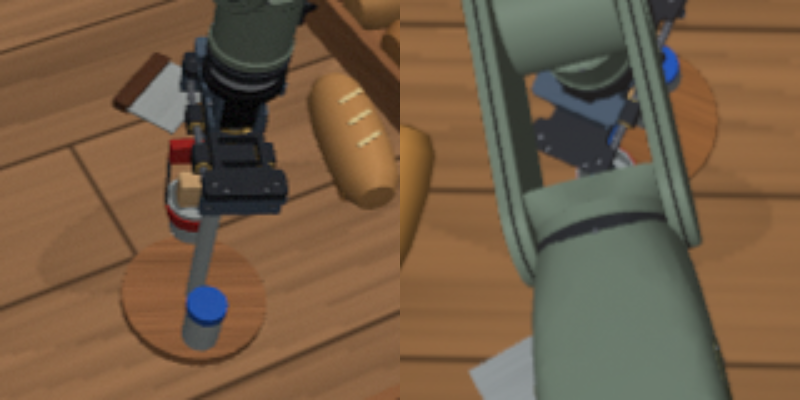

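The crossbar is gripped (opening 22 mm, its thickness) and the pail still hangs at (185,195) in the left crop. Lifting slowly now.

Request:
apply_moves(delta_pos=[[0,0,0.01],[0,0,0.03],[0,0,0.06],[0,0,0.1],[0,0,0.15],[0,0,0.2],[0,0,0.25],[0,0,0.3],[0,0,0.34],[0,0,0.36]], rot=[[0,0,0],[0,0,0],[0,0,0],[0,0,0],[0,0,0],[0,0,0],[0,0,0],[0,0,0],[0,0,0],[0,0,0]], hand=[0,0,0,0,0,0,0,0,0,0], newtons=50)

```text
time_s: 14.65
ee_pos: [621.4, 178.1, 248.3]
ee_rot: [179.9, -0.1, 67.5]
force: [0.3, 0.8, -4.7]
gripper_width: 21.9
gripper_force: 50.0
```

Request:
apply_moves(delta_pos=[[0,0,0.03],[0,0,0.07],[0,0,0.11],[0,0,0.15],[0,0,0.19],[0,0,0.23],[0,0,0.27],[0,0,0.3],[0,0,0.32],[0,0,0.33]], rot=[[0,0,0],[0,0,0],[0,0,0],[0,0,0],[0,0,0],[0,0,0],[0,0,0],[0,0,0],[0,0,0],[0,0,0]], hand=[0,0,0,0,0,0,0,0,0,0])

```text
time_s: 15.48
ee_pos: [621.1, 178.1, 287.2]
ee_rot: [180.0, -0.0, 67.5]
force: [0.5, -0.5, -4.4]
gripper_width: 21.8
gripper_force: 50.0
```

Request:
apply_moves(delta_pos=[[0,0,0],[0,0,0],[0,0,0],[0,0,0],[0,0,0],[0,0,0],[0,0,0],[0,0,0],[0,0,0],[0,0,0]], rot=[[0,0,0],[0,0,0],[0,0,0],[0,0,0],[0,0,0],[0,0,0],[0,0,0],[0,0,0],[0,0,0],[0,0,0]], hand=[0,0,0,0,0,0,0,0,0,0])

```text
time_s: 16.32
ee_pos: [621.0, 178.0, 286.7]
ee_rot: [180.0, -0.0, 67.5]
force: [0.1, -0.4, -4.8]
gripper_width: 21.6
gripper_force: 50.0
```

Request:
apply_moves(delta_pos=[[0,0,0],[0,0,0],[0,0,0],[0,0,0],[0,0,0],[0,0,0],[0,0,0],[0,0,0],[0,0,0],[0,0,0]], rot=[[0,0,0],[0,0,0],[0,0,0],[0,0,0],[0,0,0],[0,0,0],[0,0,0],[0,0,0],[0,0,0],[0,0,0]], hand=[0,0,0,0,0,0,0,0,0,0])

```text
time_s: 17.15
ee_pos: [621.0, 178.0, 286.7]
ee_rot: [180.0, -0.0, 67.5]
force: [-0.5, -0.7, -4.4]
gripper_width: 21.6
gripper_force: 50.0
```

Run:
```python
from h import *
a=grab('scene');s=env.state();print(s['ee_pos'],s['ee_rot'],s['gripper_width'],s['force'],s['torque'])
A=cv2.resize(a['pixels'][110:290,240:420],(560,560))
cv2.imwrite('pics/g6.png',A[:,:,::-1])
```

```text
[620.9824504  178.02569491 286.71774173] [ 1.79991759e+02 -2.18546049e-04  6.75486313e+01] 22.039534230151414 [ 0.13201344 -0.26296231 -5.268318  ] [-0.07503015 -0.10900336  0.04241509]
```

View pics/g6.png

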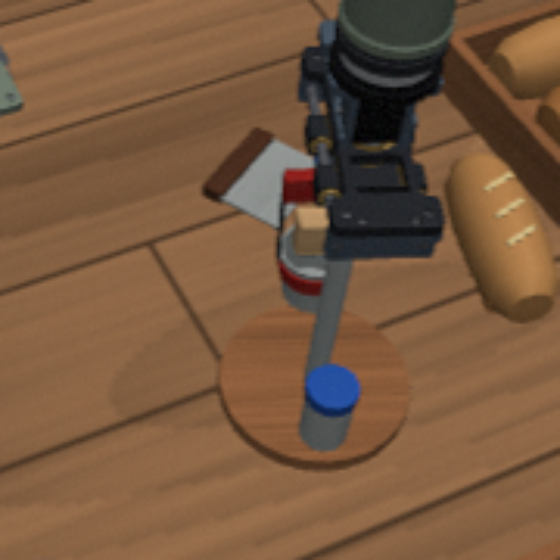

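The stand is lifted about 83 mm and level (base at (315,385)). The pail still hangs on the hook at (305,255), and nothing touches the stand.

```bash
python3 -c "
from workcell import env
print(env.job_done())"
```

```text
the job is handed in; nothing more can be done
None
```

The red pail hangs on the stand's blue hook, and the arm is holding the stand by its crossbar, level and about 8 cm up; I handed the job in at about 17 s, but no verdict came back.

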